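# Put the mahjong set away under the shelf

## Robot

A 7-joint arm with a two-finger parallel gripper is mounted at the origin on the work surface. World frame = base frame: x ahead of the robot, y to its left, z up, the work surface at z = 0. Lengths are in m, angles in rad, forces in N, time in s.
With the tool pointing down it reaches from about 0.35 to 0.9 m from the base axis. Payload 8.1 kg.
Tool frame: the origin (TCP) lies at the very end of the fingers, on their centre line; the grasp point (between the pads) lies bot.hold_point_z behind it (bot.hold_point_z is the distance from the TCP to the grasp point, in m); z points along the fingers, x is the direction in which the jaws open and shut, and the axes are right-handed (so a half turn about z gives the same grasp; the last joint's range is limited). The gripper opens to 92 mm and grips with 3 to 60 N. Pads are 19 mm wide; open, the fingers measure 130 mm over their backs; the gripper's body (75 mm by 190 mm) begins 47 mm behind the grasp point.
Start: joints at [-1.223, 0.434, 0.025, 1.573, -0.012, 1.134, -0.075], TCP at [0.272, 0.563, 0.227] pointing down, gripper open.
Joint ranges: [-2.62, 2.62], [-0.44, 2.09], [-1.27, 1.32], [0.08, 2.57], [-1.32, 4.46], [0.12, 2], [-2.74, 2.74]. Speed limits (rad/s): [2.22, 2.22, 3.01, 3.01, 3.14, 3.14, 3.14].

## Interface

Orientations are given as a 3x3 rotation matrix whose columns are the frame's x, y, z axes.
In Python, from rig import bot gives the robot as it stands. Calls block until the motion is done:
- bot.move_pose(position, orientation): joint-space move of the TCP to a pose.
- bot.movel(position, orientation=None, feed=0.15, until_force=None): straight line of the TCP; orientation=None keeps the orientation; feed is the mean speed in m/s. With until_force (N) it stops when the force on the tool has changed by that much, and returns True; else False.
- bot.move_j(angles): joint-space move.
- bot.set_gripper(opening): finger opening in m; the grip force is fixed at half the most; returns when the fingers have stopped.
- bot.hold(seconds).
- bot.ik(position, orientation): joint angles nearest the present ones, or None.
- bot.get_state(): the state.
- bot.grab_frame(name): name is "side" or "top"; returns the picture (400x640x3 uint8, red, green, blue); there is no depth.
- bot.camera_params(name): a dict with "fovy" (degrees; the focal length in pixels is half the picture's height over the tangent of half this angle, whatever the lens; pixels are square), "cx", "cy" (the principal point, pixels), "world_to_cam" (4x4, takes a point from world to camera coordinates). Camera axes: x right, y down, z forward; pixel columns grow to the right and rows downward; lengths in m; the calibration is good to about 2 mm. A picture is of the moment at which its call begins. camera_params takes no time and is no camera call.
A pose or a line that the arm cannot do raises bot.PlanningError and nothing moves.
- bot.finish_job(): hands the job in, once; it reports no verdict.
The state is a dict: "time_s": time; "q": joint angles; "joint_velocities": joint speeds; "joint_torque": joint torques, N m; "eef_pos": TCP position; "ee_rot": TCP orientation; "ft_force": force on the tool from outside, world axes, zero at the start; "moment": the same for the moment, N m; "grip_width": finger opening in m.
Only numpy, scipy, OpenCV 4.12 (cv2) and the standard library are available. Lean on these libraries where they do the work, as an engineer would, in place of code of your own. Each camera call takes 0.05 s, during which the arm holds its last target. There are 200 camera calls.

## Task

Topple the tall carton onto its back, on the floor board of the little white shelf, by pushing its top away from the robot, then slide it in until it is fully home and square against the stop at the back. Then gently set the round red lacquer box upright on top of the lying carton and let go. Do not knock the shelf, and leave everything else where it stands.

Things in the scene. Friction and masses are not known exactly. Their poses are not given: they have to be found in the camera images.
- shelf: White plywood shelf unit, fixed, open at front and back. Origin: middle of the front lower edge of its floor board, on the table; x axis points in under the shelf, away from the robot, z up. Floor board 12 thick, x 0 to 215, y -160 to 160; its front edge is the low step that blocks the carton's foot. End panels: inner faces at y = +-145, x 25 to 105, up to the shelf board.
- shelf_brow (a point): Middle of the lower front edge of the upper shelf board, 300 above the table; axes as the shelf's. The board is 15 thick, 90 deep (shelf x 15 to 105), 340 wide. It overhangs, so a hand pointing straight down cannot reach in; one leaning back towards the robot by 30 to 45 degrees can.
- shelf_stop (a point): Middle of the upper front edge of the white stop, 38 high, standing across the back of the floor board: 50 above the table, at shelf x = 200. Axes as the shelf's.
- carton_mid (a point): Centre of the tall closed carton: 75 deep (x), 120 wide (y), 180 tall (z), 0.5 to 0.75 kg; front blue with gold bands, else brown. z runs from bottom to top, x from the blue front out through the back. Starts standing, blue front to the robot, back 2 to 12 mm from the floor board. A few newtons near the top tip it over the board's edge; past about 26 degrees of lean it falls by itself.
- carton_top (a point): Centre of the carton's top end, 90 from its centre; axes as the carton's. Toppled, it lies blue front up, x axis down, upper side 87 above the table, bottom just short of or near the floor board's front edge. Home: this end meets the stop, the carton's centre then at shelf x = 110. Pushed on its bottom end, it slides at 4 to 10 N.
- lacquer_mid (a point): Closed round red lacquer box with a gold band, diameter 58, height 52, about 0.12 kg, lid fixed. The point is its centre, half-way up; its z axis is up. It starts upright on the table to the left or right in front of the shelf.
- dice_cup_mid (a point): Open bamboo dice cup, diameter 66, height 85, standing on the table on the side where the lacquer box is not. Centre, half-way up. Leave alone.
- mug_mid (a point): White enamel mug with blue rim, diameter 77, height 75, on top of the shelf board. Centre, half-way up. Leave alone.
- bangle: Jade bangle, outer diameter 74, 10 thick, lying on top of the shelf board. Centre of its underside. Leave alone.
Not all that is in view belongs to the job. Of the things that look like the part that bears lacquer_mid, take the one that is farthest to the robot's left at the start.

How it is judged:
By the outcome, as a careful person would: the job done as asked, in the order asked, and still so for the second after the job is handed in, with the robot touching nothing.
It also fails if it takes over 56 s, if anything falls off the work surface, if the arm or the gripper's body presses on something with over 40 N, if the wrist force passes 120 N, or if a joint passes its speed limit or range.

## Working session

There is one attempt and no reset: what is moved stays moved. The work goes in short steps, each a Python script; the robot and the scene stay as the last script left them, time stands still between calls to the robot, and variables do not carry over. Pictures are saved under pics/ and viewed, about 8 in all and at most 12, crops included, and the job is handed in when it is done.

```bash
ls; mkdir -p pics; python3 - <<'E'
from rig import bot
import cv2,numpy as np
for n in("side","top"):
    p=bot.camera_params(n);print(n,p)
    f=bot.grab_frame(n);cv2.imwrite(f"pics/{n}0.png",f[:,:,::-1])
s=bot.get_state();print(s,bot.hold_point_z)
E
```

```text
pics
side {'fovy': 46.95955307145371, 'cx': 322.39826451249127, 'cy': 196.57233947746005, 'world_to_cam': array([[ 0.91064169, -0.41255178, -0.02308122, -0.49905614],
       [-0.24593775, -0.49628646, -0.83259497,  0.28496498],
       [ 0.33203364,  0.76387223, -0.55340119,  1.47108691],
       [ 0.        ,  0.        ,  0.        ,  1.        ]])}
top {'fovy': 47.77135718701546, 'cx': 323.4352768670069, 'cy': 202.4523982868357, 'world_to_cam': array([[-0.00297949, -0.99998942,  0.00350352, -0.06168523],
       [-0.9880487 ,  0.00240394, -0.15412327,  0.53252148],
       [ 0.15411322, -0.00392085, -0.98804542,  1.43140655],
       [ 0.        ,  0.        ,  0.        ,  1.        ]])}
{'time_s': 0.1, 'q': array([-1.22257912,  0.43514888,  0.0249789 ,  1.57400326, -0.01160556,
        1.13400476, -0.07513682]), 'joint_velocities': array([ 0.00045006, -0.00121248,  0.00109681, -0.00183179,  0.00174388,
        0.00097663,  0.00031409]), 'joint_torque': array([ 3.35363547e-03, -6.69124460e+01,  9.87769514e-01, -3.15145326e+01,
       -6.05761050e-02,  3.72491253e-02,  5.25820121e-05]), 'eef_pos': array([0.27216171, 0.56211907, 0.22602736]), 'ee_rot': array([[ 4.35802928e-01,  9.00041975e-01, -5.02282300e-04],
       [ 9.00041005e-01, -4.35803199e-01, -1.32729544e-03],
       [-1.41351784e-03,  1.26364572e-04, -9.99998993e-01]]), 'ft_force': array([0.74763999, 0.05028494, 0.66796588]), 'moment': array([ 0.00445413,  0.00924879, -0.00442997]), 'grip_width': 0.09159720115315176} 0.0188
```

```bash
python3 -c "
import cv2,numpy as np
cv2.imwrite('pics/both0.png',np.vstack([cv2.imread('pics/side0.png')[0:300],cv2.imread('pics/top0.png')[0:300]]))"
```

```text
(no output)
```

View pics/side0.png

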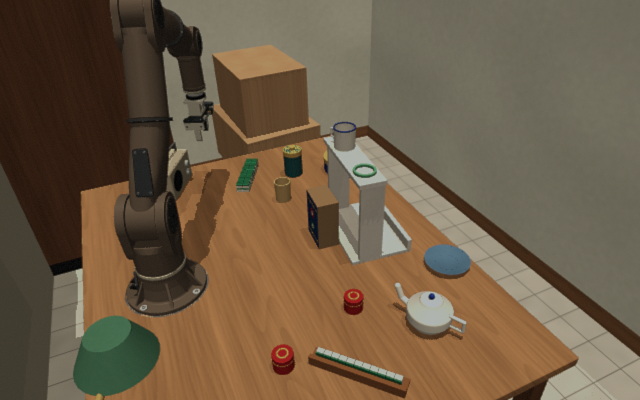

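View pics/top0.png

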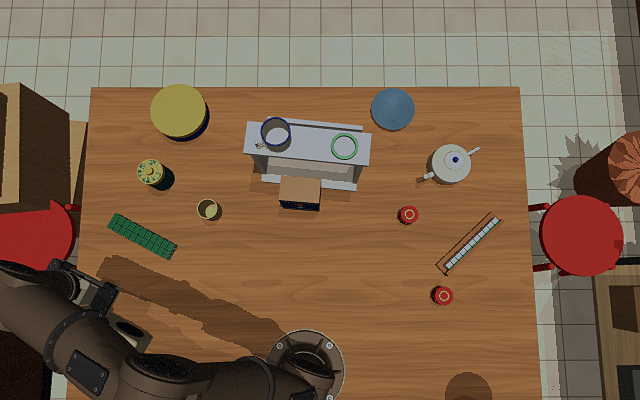

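Side view: carton at about (322,217), shelf right behind it, red boxes at (353,301) and (283,359), cup at (283,190). Top view: red boxes at (408,215) (farther left, so this is the target) and (442,296), carton top at (300,192), floor-board front edge from about (262,183) to (357,190). I'll zoom in next.

```bash
python3 -c "
import cv2,numpy as np
a=cv2.imread('pics/top0.png')[112:217,235:378];b=cv2.imread('pics/side0.png')[120:265,295:415]
a=cv2.resize(a,None,fx=5.5,fy=5.5,interpolation=cv2.INTER_CUBIC)
cv2.imwrite('pics/z1.png',a)
cv2.imwrite('pics/z2.png',cv2.resize(b,None,fx=4,fy=4,interpolation=cv2.INTER_CUBIC))"
```

```text
(no output)
```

View pics/z1.png

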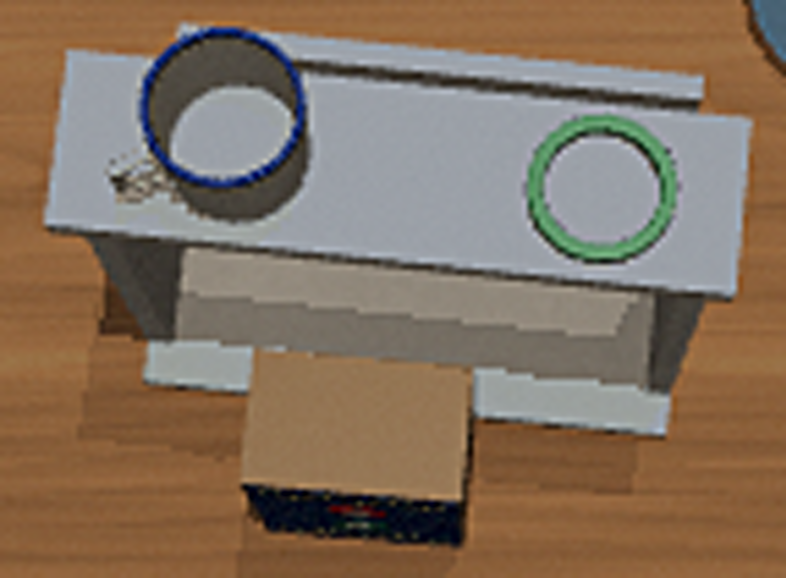

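View pics/z2.png

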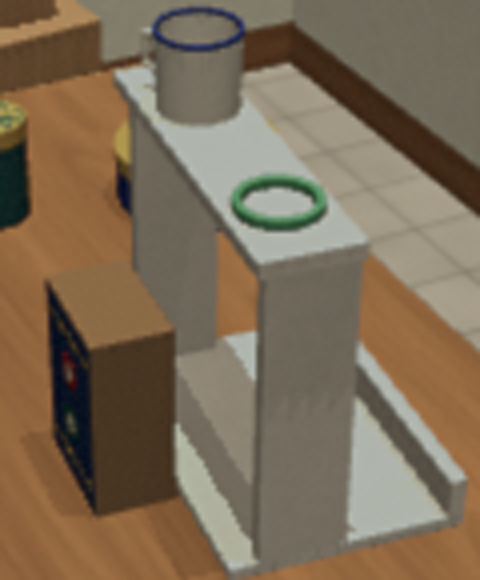

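The zooms show the carton's top corners and the board edges clearly. Next I'll triangulate them.

```bash
cat > h.py <<'E'
import numpy as np,cv2
from rig import bot
def ray(n,uv):
    p=bot.camera_params(n);f=200/np.tan(np.radians(p["fovy"]/2));T=p["world_to_cam"]
    d=T[:3,:3].T@np.array([(uv[0]-p["cx"])/f,(uv[1]-p["cy"])/f,1]);return -T[:3,:3].T@T[:3,3],d/np.linalg.norm(d)
def onz(n,uv,z):
    o,d=ray(n,uv);return o+d*(z-o[2])/d[2]
def tri(a,b):
    (o1,d1),(o2,d2)=ray("top",a),ray("side",b)
    t=np.linalg.lstsq(np.c_[d1,-d2],o2-o1,rcond=None)[0];p,q=o1+t[0]*d1,o2+t[1]*d2
    return (p+q)/2,np.linalg.norm(p-q)
def proj(n,X):
    p=bot.camera_params(n);f=200/np.tan(np.radians(p["fovy"]/2));c=p["world_to_cam"]@np.r_[X,1]
    return np.array([p["cx"]+f*c[0]/c[2],p["cy"]+f*c[1]/c[2]])
def reds(n,img):
    h=cv2.cvtColor(img,cv2.COLOR_RGB2HSV);m=(((h[...,0]<6)|(h[...,0]>174))&(h[...,1]>150)&(h[...,2]>50)).astype(np.uint8)
    m=cv2.morphologyEx(m,cv2.MORPH_CLOSE,np.ones((9,9)))
    _,_,st,c=cv2.connectedComponentsWithStats(m)
    return [(c[i],st[i]) for i in range(1,len(st)) if 120<st[i,4]<1500]
E
python3 - <<'E'
from h import *
np.set_printoptions(precision=4,suppress=True)
T=lambda u,v:(235+(u+.5)/5.5-.5,112+(v+.5)/5.5-.5)
S=lambda u,v:(295+(u+.5)/4-.5,120+(v+.5)/4-.5)
print("floor",onz("top",T(145,383),.012),onz("top",T(666,435),.012))
print("board z.315",[onz("top",T(*c),.315) for c in((46,226),(736,297),(66,50),(750,118))])
print("board tri",tri(T(46,226),S(115,72)),tri(T(736,297),S(260,270)),tri(T(750,118),S(368,245)))
C=[(243,485),(465,498),(473,370),(255,350)];D=[(48,282),(93,349),(174,328),(128,263)]
for c,d in zip(C,D):print("carton",onz("top",T(*c),.18),tri(T(*c),S(*d)))
print("stop",[onz("top",T(*c),.05) for c in((180,25),(703,75))])
for n in("top","side"):
    for c,s in reds(n,cv2.imread(f"pics/{n}0.png")[...,::-1]):print(n,c,s)
E
```

```text
floor [0.6094 0.1458 0.012 ] [ 0.5765 -0.1711  0.012 ]
board z.315 [array([0.6258, 0.1542, 0.315 ]), array([ 0.5895, -0.183 ,  0.315 ]), array([0.7156, 0.1465, 0.315 ]), array([ 0.68  , -0.1916,  0.315 ])]
board tri (array([0.6277, 0.1539, 0.3142]), np.float64(0.003377936082327171)) (array([ 0.5917, -0.1839,  0.3101]), np.float64(0.0022326364017481075)) (array([ 0.6805, -0.1918,  0.3121]), np.float64(0.0007778232906617888))
carton [0.5191 0.0693 0.18  ] (array([0.5218, 0.0694, 0.1733]), np.float64(0.0033929888595460285))
carton [ 0.5117 -0.0499  0.18  ] (array([ 0.5126, -0.0502,  0.1801]), np.float64(0.0019120117511719575))
carton [ 0.5818 -0.0543  0.18  ] (array([ 0.583 , -0.0549,  0.1822]), np.float64(0.0034965982404841912))
carton [0.5931 0.0637 0.18  ] (array([0.5958, 0.0636, 0.1752]), np.float64(0.003421148585572421))
stop [array([0.8232, 0.1235, 0.05  ]), array([ 0.7911, -0.1937,  0.05  ])]
top [408.5817 214.4601] [401 206  18  19 263]
top [443.3712 295.5265] [435 287  18  18 264]
side [352.7962 301.1367] [344 289  19  26 417]
side [282.4364 359.04  ] [271 344  23  31 550]
```

```bash
cat >> h.py <<'E'
np.set_printoptions(precision=4,suppress=True)
yaw=-.1055;O=np.array([.593,-.0128,0])
Rs=np.array([[np.cos(yaw),-np.sin(yaw),0],[np.sin(yaw),np.cos(yaw),0],[0,0,1]])
W=lambda *p:O+Rs@np.array(p)
Sh=lambda p:Rs.T@(np.asarray(p)-O)
def lean(deg,s=1):
    a=np.radians(deg);z=np.array([np.sin(a),0,-np.cos(a)]);x=np.array([0,s,0]);return Rs@np.c_[x,np.cross(z,x),z]
E
python3 - <<'E'
from h import *
print("lacq",tri((408.58,214.46),(352.8,301.14)),"other",tri((443.37,295.5),(282.4,359)))
L=tri((408.58,214.46),(352.8,301.14))[0]
print("carton shelf",Sh([.5514,.0072,.18]))
for s in(1,-1):
  for d in(35,40):
    R=lean(d,s)
    for n,p in dict(top=W(-.13,.0155,.17),topend=W(.01,.0155,.165),slide0=W(-.06,.0155,.05),slide=W(.025,.0155,.05),above=L+[0,0,.15],lac=L-[0,0,.008],place=W(.07,.0155,.11),ret=W(-.08,.0155,.25)).items():
      q=bot.ik(p,R);print(s,d,n,q)
E
```

```text
lacq (array([ 0.493 , -0.3417,  0.0303]), np.float64(0.0011898614329023764)) other (array([ 0.2336, -0.4439,  0.0329]), np.float64(0.0008891434893163098))
carton shelf [-0.0435  0.0155  0.18  ]
1 35 top [-0.7623  0.0016  0.4163  2.5547  1.4808  0.2534 -0.2855]
1 35 topend [-0.2214  0.2468  0.0301  2.2614  1.3079  0.1688  0.0161]
1 35 slide0 [ 0.5455  0.6946 -1.0609  2.4469  2.0067  0.8589 -0.628 ]
1 35 slide [ 0.5893  0.7789 -1.0633  2.2548  1.9312  0.8277 -0.3888]
1 35 above [ 1.4084  0.3918 -0.8519  2.1228 -0.1053  0.2236  2.2373]
1 35 lac [ 1.357   0.7577 -0.8563  2.234   2.3393  0.2349 -0.0404]
1 35 place [-0.1154  0.4265 -0.0517  2.1728  1.8704  0.1782 -0.5133]
1 35 ret [-0.8392 -0.1001  0.5259  2.3503  0.766   0.4082  0.524 ]
1 40 top None
1 40 topend [-0.0536  0.262  -0.1911  2.3214  1.9769  0.2802 -0.6569]
1 40 slide0 [-0.0833  0.5111 -0.2631  2.5592  2.5419  0.6852 -1.3302]
1 40 slide [ 0.5759  0.8154 -1.0654  2.3216  2.1053  0.9316 -0.5472]
1 40 above [ 1.6513  0.5374 -1.1637  2.172   0.8166  0.1631  1.3974]
1 40 lac [ 1.5147  0.9064 -1.0479  2.2743  2.3785  0.3872  0.0439]
[... 336 characters left out ...]
87   0.5763  2.2077 -1.2885  0.5411  0.2014]
-1 35 lac [ 1.2484  0.6931 -0.6966  2.2417  2.8403  0.1796  2.5619]
-1 35 place [-0.1649  0.425   0.0117  2.177   1.933   0.1539  2.5584]
-1 35 ret [-0.0116 -0.0289 -0.2621  2.3012  0.631   0.357  -2.4907]
-1 40 top None
-1 40 topend [-0.3825  0.2509  0.1981  2.3465  2.2483  0.1935  2.1945]
-1 40 slide0 [ 0.3901  0.657  -0.8818  2.5228  2.2223  0.9012  2.2417]
-1 40 slide [ 0.1986  0.5913 -0.5171  2.3488  2.3377  0.6259  2.1883]
-1 40 above [ 1.175   0.3195 -0.5     2.2018 -1.2739  0.2523  0.2576]
-1 40 lac [ 1.297   0.7351 -0.7099  2.2893  3.1515  0.2976  2.3139]
-1 40 place [-0.047   0.4427 -0.1576  2.2377  2.2975  0.3241  2.2028]
-1 40 ret None
```

```bash
python3 - <<'E'
from h import *
def st(m):
    s=bot.get_state();print(m,round(s["time_s"],2),Sh(s["eef_pos"]),s["ft_force"],s["q"])
for d in(30,25,20):
    R=lean(d)
    try: bot.move_pose(W(-.125,.0155,.25),R)
    except bot.PlanningError as e: print(d,e);continue
    st(d);break
bot.set_gripper(.06)
bot.movel(W(-.115,.0155,.165),R,feed=.15);st("pre")
cv2.imwrite("pics/pre.png",np.vstack([bot.grab_frame("side")[100:300,200:460],bot.grab_frame("top")[80:280,180:440]])[:,:,::-1])
E
```

```text
30 2.17 [-0.1246  0.0165  0.2503] [ 0.2178 -0.5413 -0.4482] [-0.873  -0.1739  0.496   2.3481  0.6212  0.5517  0.6323]
pre 3.61 [-0.1148  0.0154  0.1653] [ 0.3223  0.6495 -0.0275] [-0.8111  0.0451  0.5525  2.4659  0.8381  0.2144  0.4137]
```

```bash
python3 - <<'E'
from h import *
def st(m):
    s=bot.get_state();print(m,round(s["time_s"],2),Sh(s["eef_pos"]),s["ft_force"])
R=lean(30)
try: bot.movel(W(.018,.0155,.165),R,feed=.07)
except bot.PlanningError as e: print(e)
st("pushed");bot.hold(.3)
bot.movel(W(-.09,.0155,.2),R,feed=.2);st("back")
for n in("side","top"):cv2.imwrite(f"pics/{n}1.png",bot.grab_frame(n)[:,:,::-1])
a=cv2.imread("pics/side1.png")[110:290,270:470];b=cv2.imread("pics/top1.png")[90:270,200:400]
cv2.imwrite("pics/z3.png",cv2.resize(np.hstack([a,b]),None,fx=2,fy=2,interpolation=cv2.INTER_CUBIC))
E
```

```text
pushed 5.76 [0.0177 0.0155 0.165 ] [ 0.2878 -0.0701  0.4897]
back 6.78 [-0.0892  0.0161  0.2005] [ 0.2889 -0.1193  0.7026]
```

View pics/z3.png

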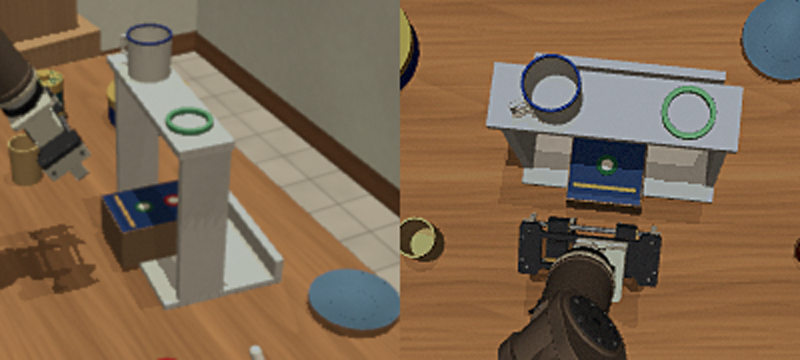

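The carton has fallen onto its back, blue face up, with its bottom end at about (285,190) to (321,195) in the top view. Now I'll slide it home.

```bash
python3 - <<'E'
from h import *
def st(m):
    s=bot.get_state();print(m,round(s["time_s"],2),Sh(s["eef_pos"]),Rs.T@s["ft_force"])
e=[Sh(onz("top",p,.087)) for p in((285,190.5),(321,195))];print(e)
yc=(e[0][1]+e[1][1])/2;print("yc",yc)
for d in(30,35,25):
    R=lean(d)
    try: bot.movel(W(-.085,yc,.05),R,feed=.15);break
    except bot.PlanningError as x: print(d,x)
st(d)
for i in range(4):
    r=bot.movel(W(.04,yc,.05),R,feed=.04,until_force=22);st(r)
    if r and Sh(bot.get_state()["eef_pos"])[0]>0: break
for n in("side","top"):cv2.imwrite(f"pics/{n}2.png",bot.grab_frame(n)[:,:,::-1])
E
```

```text
[array([-0.0365,  0.0682,  0.087 ]), array([-0.0391, -0.0469,  0.087 ])]
yc 0.010634260804002642
30 the arm cannot follow that straight line within its joint ranges
35 the arm cannot follow that straight line within its joint ranges
25 the arm cannot follow that straight line within its joint ranges
25 6.88 [-0.089   0.0155  0.2   ] [-0.2433 -1.147  -0.1318]
True 10.09 [0.005  0.0119 0.0906] [-7.8636 -0.356  16.1815]
```

The descent couldn't be planned, and because my loop didn't abort, the push ran diagonally and touched the carton's upper face with about 16 N. I'll back off and find a reachable approach.

```bash
python3 - <<'E'
from h import *
def st(m):
    s=bot.get_state();print(m,round(s["time_s"],2),Sh(s["eef_pos"]),Rs.T@s["ft_force"],s["q"])
bot.movel(W(-.09,.0155,.2),feed=.25);st("back")
for n in("side","top"):cv2.imwrite(f"pics/{n}2.png",bot.grab_frame(n)[:,:,::-1])
b=cv2.imread("pics/top2.png")[130:220,250:350]
cv2.imwrite("pics/z4.png",cv2.resize(b,None,fx=5,fy=5,interpolation=cv2.INTER_CUBIC))
for s in(1,-1):
  for d in(15,20,25,30,35,40):
    print(s,d,[bot.ik(W(x,.013,.05),lean(d,s)) for x in(-.075,.02)])
E
```

```text
back 10.93 [-0.0894  0.0153  0.1996] [-0.0623 -0.6952 -0.329 ] [-0.13    0.0643 -0.1164  2.274   0.4221  0.4009  0.8639]
1 15 [array([-0.0883,  0.4076, -0.101 ,  2.2387,  0.4346,  0.2685,  0.8827]), array([-0.016 ,  0.5151, -0.1376,  2.0154,  0.3495,  0.38  ,  1.0281])]
1 20 [array([-0.2223,  0.3925,  0.0409,  2.3244,  0.7486,  0.1224,  0.5474]), array([-0.0511,  0.4955, -0.1072,  2.0969,  0.5692,  0.2487,  0.7963])]
1 25 [array([-0.049 ,  0.4015, -0.2027,  2.3838,  1.8231,  0.2211, -0.5375]), array([-0.0214,  0.4906, -0.1637,  2.1708,  1.2643,  0.1928,  0.0967])]
1 30 [array([ 0.5713,  0.6441, -1.0581,  2.4102,  1.8429,  0.7468, -0.4782]), array([ 0.605 ,  0.7553, -1.0646,  2.1961,  1.737 ,  0.7644, -0.2054])]
1 35 [array([ 0.5395,  0.6802, -1.0605,  2.4817,  2.0215,  0.8645, -0.6698]), array([ 0.5941,  0.7733, -1.063 ,  2.2672,  1.9384,  0.8255, -0.3998])]
1 40 [None, array([ 0.5801,  0.8109, -1.0653,  2.334 ,  2.1118,  0.9321, -0.5577])]
-1 15 [array([-0.8454,  0.5735,  0.9438,  2.2946, -1.1484,  0.4578, -0.6773]), array([-0.7559,  0.7014,  0.9468,  2.0744, -1.0845,  0.5951, -0.7695])]
-1 20 [array([-0.6077,  0.4361,  0.5428,  2.3531, -1.126 ,  0.1496, -0.7234]), array([-0.6657,  0.5999,  0.7477,  2.1457, -1.1259,  0.3667, -0.7214])]
-1 25 [array([-0.0457,  0.4018, -0.2068,  2.3836,  1.8204,  0.2227,  2.607 ]), array([-0.4806,  0.517 ,  0.4441,  2.2074, -1.3184,  0.1169, -0.5192])]
-1 30 [array([-0.1194,  0.4125, -0.1488,  2.4611,  2.3408,  0.3231,  2.0577]), array([-0.0313,  0.4937, -0.1703,  2.2449,  2.0184,  0.2359,  2.4724])]
-1 35 [array([-0.1653,  0.4447, -0.1306,  2.5343,  2.5489,  0.4901,  1.8148]), array([-0.0957,  0.5059, -0.1101,  2.32  ,  2.4727,  0.3481,  1.994 ])]
-1 40 [None, array([-0.1118,  0.5368, -0.1142,  2.3868,  2.6271,  0.5183,  1.8197])]
```

View pics/z4.png

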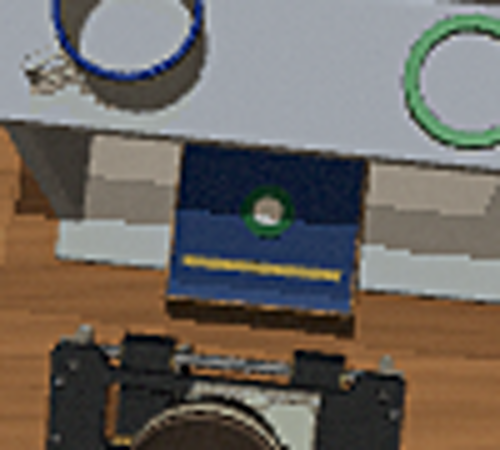

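The bottom end is still intact and square, with its upper edge from (283.4,189.4) to (320.8,192.6), and it has moved a few mm inward. A lean of 15° is reachable and clears the brow.

```bash
python3 - <<'E'
from h import *
def st(m):
    s=bot.get_state();print(m,round(s["time_s"],2),Sh(s["eef_pos"]),Rs.T@s["ft_force"])
e=[Sh(onz("top",p,.087)) for p in((283.4,189.4),(320.8,192.6))];print(e)
yc=(e[0][1]+e[1][1])/2
R=lean(15)
bot.movel(W(-.085,yc,.05),R,feed=.15);st("down")
for i in range(4):
    r=bot.movel(W(.035,yc,.05),R,feed=.04,until_force=20);st(r)
    if not r or Sh(bot.get_state()["eef_pos"])[0]>.003: break
bot.movel(W(-.06,yc,.05),R,feed=.15)
for n in("side","top"):cv2.imwrite(f"pics/{n}3.png",bot.grab_frame(n)[:,:,::-1])
a=cv2.imread("pics/side3.png")[180:270,320:420];b=cv2.imread("pics/top3.png")[110:200,250:370]
cv2.imwrite("pics/z5.png",cv2.resize(np.hstack([a,b]),None,fx=3.5,fy=3.5,interpolation=cv2.INTER_CUBIC))
E
```

```text
[array([-0.0335,  0.0736,  0.087 ]), array([-0.0315, -0.0455,  0.087 ])]
down 12.18 [-0.0849  0.0141  0.0504] [ 0.397  -0.1788  0.463 ]
True 14.32 [0.0099 0.0138 0.0484] [-2.2312 -0.6122  1.0256]
```

View pics/z5.png

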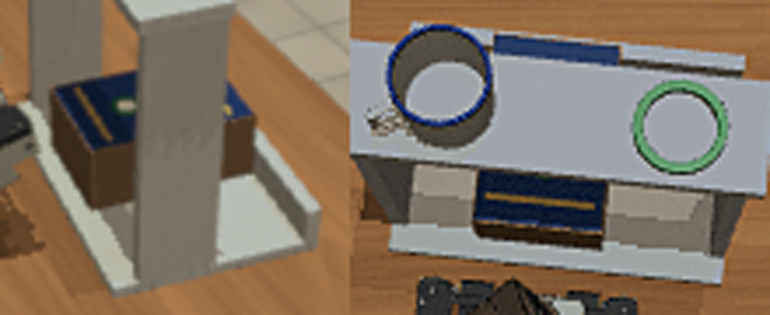

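The carton lies in the shelf and reaches the stop. I'll press once more, firmly, to square it, then measure the bottom edge.

```bash
python3 - <<'E'
from h import *
def st(m):
    s=bot.get_state();print(m,round(s["time_s"],2),Sh(s["eef_pos"]),Rs.T@s["ft_force"])
print([Sh(onz("top",p,.087)) for p in((285.4,174.6),(323.1,178))])
R=lean(15)
r=bot.movel(W(.035,.014,.05),R,feed=.05,until_force=30);st(r)
bot.movel(W(-.06,.014,.05),R,feed=.15)
f=bot.grab_frame("top");cv2.imwrite("pics/top4.png",f[:,:,::-1])
h=cv2.cvtColor(f,cv2.COLOR_RGB2HSV)[150:195,275:335]
m=((h[...,0]>105)&(h[...,0]<130)&(h[...,1]>120)).astype(np.uint8)
m=cv2.morphologyEx(m,cv2.MORPH_CLOSE,np.ones((5,5)))
cols=[c for c in range(m.shape[1]) if m[:,c].sum()>8];bot_=[np.flatnonzero(m[:,c])[-1]+150.5 for c in cols]
c=np.array(cols)+275.;k=np.polyfit(c[3:-3],bot_[3:-3],1);print("edge cols",c[0],c[-1])
A,B=[Sh(onz("top",(u,np.polyval(k,u)),.087)) for u in(c[0],c[-1])];print(A,B,"tilt deg",np.degrees(np.arctan2(A[0]-B[0],A[1]-B[1])))
E
```

```text
[array([0.0148, 0.0728, 0.087 ]), array([ 0.0162, -0.0479,  0.087 ])]
True 16.39 [0.01   0.0137 0.048 ] [-1.6398 -0.1552  0.4788]
edge cols 286.0 321.0
[0.0239 0.072  0.087 ] [ 0.0237 -0.0404  0.087 ] tilt deg 0.06368857895819965
```

The carton is home and square: tilt 0.06°, with the same stop position on both pushes. Now I'll look for a good arm branch for the lacquer box.

```bash
cat >> h.py <<'E'
def leanaz(deg,az,s=1):
    a=np.radians(deg);z=np.array([np.sin(a),0,-np.cos(a)]);x=np.array([0,s,0]);c,n=np.cos(az),np.sin(az)
    return np.array([[c,-n,0],[n,c,0],[0,0,1]])@np.c_[x,np.cross(z,x),z]
L=np.array([.493,-.342,0])
def tcp(hold,R): return np.asarray(hold)+R[:,2]*bot.hold_point_z
E
python3 - <<'E'
from h import *
bot.movel(W(-.09,.014,.22),lean(15),feed=.25);print(bot.get_state()["time_s"])
for s in(1,-1):
  for d in(38,44):
    for az in(-.61,-.35,-.1):
      R=leanaz(d,az,s);g=tcp(L+[0,0,.034],R)
      print(s,d,az,[bot.ik(p,R) for p in(g-.1*R[:,2],g)])
    R=lean(d,s);g=tcp(W(.07,.013,.121),R);print("  place",s,d,bot.ik(g,R),bot.ik(g-.15*R[:,2],R))
E
```

```text
17.9
1 38 -0.61 [array([ 1.2664,  0.5566, -1.0507,  2.4294,  2.0688,  0.6531, -0.5278]), array([ 1.2401,  0.8869, -1.0655,  2.3285,  2.1821,  0.8853, -0.4514])]
1 38 -0.35 [array([ 1.4686,  0.57  , -1.0341,  2.3933,  2.2857,  0.3754, -0.3228]), array([ 1.3769,  0.8884, -1.0569,  2.3031,  2.2841,  0.635 , -0.1954])]
1 38 -0.1 [array([ 1.2754,  0.4573, -0.5583,  2.3195,  4.2708,  0.2059, -2.0136]), array([ 1.4769,  0.8992, -1.042 ,  2.2345,  2.2235,  0.3758,  0.1717])]
  place 1 38 [ 0.6134  0.7076 -1.0625  2.1371  1.8241  0.7485 -0.2344] [-0.148   0.1109 -0.078   2.2712  1.0473  0.2412  0.2771]
1 44 -0.61 [None, array([ 1.2362,  0.9568, -1.071 ,  2.3973,  2.3642,  1.0418, -0.5749])]
1 44 -0.35 [array([ 1.5064,  0.6541, -1.055 ,  2.4849,  2.6183,  0.5478, -0.578 ]), array([ 1.4064,  0.9581, -1.0656,  2.3663,  2.5244,  0.7494, -0.3477])]
1 44 -0.1 [array([ 1.6896,  0.7075, -1.0557,  2.3653,  2.8722,  0.2123, -0.448 ]), array([ 1.5321,  0.9686, -1.0576,  2.2839,  2.5702,  0.4313, -0.0796])]
  place 1 44 [ 0.6041  0.7352 -1.0621  2.2151  2.0597  0.8356 -0.4501] [-0.1184  0.118  -0.1523  2
[... 464 characters left out ...]
2.2494,  3.0223,  0.2431,  2.4154])]
  place -1 38 [ 0.0468  0.4646 -0.2559  2.18    2.0665  0.3041  2.4668] [-1.3203  0.2009  1.3146  2.334  -0.7124  0.1259 -1.0731]
-1 44 -0.61 [None, array([ 0.6575,  0.6642, -0.2609,  2.4411,  2.8097,  0.7555,  1.8141])]
-1 44 -0.35 [array([ 1.0926,  0.4636, -0.4931,  2.5136,  3.2326,  0.5166,  1.8508]), array([ 0.9429,  0.6864, -0.4019,  2.4005,  3.1492,  0.6372,  1.9347])]
-1 44 -0.1 [array([ 1.6896,  0.7075, -1.0557,  2.3653,  2.8722,  0.2123,  2.6936]), array([ 1.4283,  0.8637, -0.8858,  2.2908,  2.9218,  0.3796,  2.6486])]
  place -1 44 [-0.0333  0.479  -0.1737  2.2634  2.4858  0.436   2.0219] [ 0.0869  0.135  -0.3743  2.3741  1.8705  0.3183  2.5741]
```

```bash
python3 - <<'E'
from h import *
def st(m):
    s=bot.get_state();print(m,round(s["time_s"],2),s["eef_pos"],s["ft_force"],s["grip_width"],s["q"])
R=leanaz(39,-.61,-1);g=tcp(L+[0,0,.034],R)
q=bot.ik(g-.1*R[:,2]+[0,0,.05],R);print(q)
bot.move_pose(g-.1*R[:,2]+[0,0,.05],R);st("pre")
bot.set_gripper(.092)
bot.movel(g-.09*R[:,2],R,feed=.2);st("near")
for n in("side","top"):cv2.imwrite(f"pics/{n}5.png",bot.grab_frame(n)[:,:,::-1])
a=cv2.imread("pics/side5.png")[200:350,270:470];b=cv2.imread("pics/top5.png")[150:300,330:530]
cv2.imwrite("pics/z6.png",cv2.resize(np.hstack([a,b]),None,fx=2,fy=2,interpolation=cv2.INTER_CUBIC))
E
```

```text
[ 1.1753  0.3299 -0.8646  2.408   2.0335  0.4083  2.5934]
pre 19.52 [ 0.4514 -0.3124  0.1469] [-0.1458 -0.2286  0.6816] 0.060482914024651606 [ 1.1743  0.3306 -0.8643  2.4077  2.0327  0.4082  2.5925]
near 20.68 [ 0.4561 -0.3156  0.0887] [ 0.4337 -0.8052 -0.1991] 0.09196527909629199 [ 1.1572  0.5335 -0.9048  2.4447  2.2068  0.6257  2.4605]
```

View pics/z6.png

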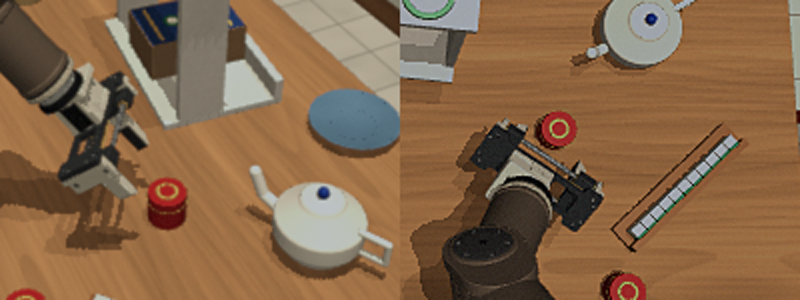

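The open jaws straddle the line to the box, and the ring on its lid is at about (410,214) in the top view. I'll grasp it now.

```bash
python3 - <<'E'
from h import *
def st(m):
    s=bot.get_state();print(m,round(s["time_s"],2),s["eef_pos"],s["ft_force"],s["grip_width"],s["q"])
f=cv2.imread("pics/top0.png")[...,::-1];h=cv2.cvtColor(f,cv2.COLOR_RGB2HSV)[200:230,395:425]
m=(h[...,0]>8)&(h[...,0]<30)&(f[200:230,395:425].sum(2)>330)&(h[...,1]>60)
P=onz("top",(409.0,214.5),.052);print("lid ring",P)
R=leanaz(39,-.61,-1);g=tcp(L+[0,0,.034],R)
print(bot.movel(g,R,feed=.1,until_force=8));st("at")
bot.set_gripper(.05);st("closed")
bot.movel(g+[-.02,.0,.17],R,feed=.2);st("lift")
for n in("side","top"):cv2.imwrite(f"pics/{n}6.png",bot.grab_frame(n)[:,:,::-1])
E
```

```text
lid ring [ 0.4907 -0.339   0.052 ]
False
at 21.83 [ 0.5026 -0.3486  0.0199] [ 0.1298 -0.495  -0.8488] 0.09181044509397149 [ 1.097   0.7669 -0.839   2.3508  2.3257  0.761   2.4608]
closed 22.48 [ 0.5028 -0.3487  0.0195] [-1.2228  0.7946  2.1325] 0.05748375622986601 [ 1.0969  0.7679 -0.8388  2.3503  2.326   0.7613  2.4608]Traceback (most recent call last):
  File "<stdin>", line 10, in <module>
rig.PlanningError: the arm cannot follow that straight line within its joint ranges
```

```bash
python3 - <<'E'
from h import *
def st(m):
    s=bot.get_state();print(m,round(s["time_s"],2),s["eef_pos"],s["ft_force"],s["grip_width"],s["q"])
R=leanaz(39,-.61,-1);g=tcp(L+[0,0,.034],R)
for dz in(.17,.13,.1,.06):
    try: bot.movel(g+[0,0,dz],R,feed=.15);break
    except bot.PlanningError: print("no",dz)
st("lift")
for n in("side","top"):cv2.imwrite(f"pics/{n}6.png",bot.grab_frame(n)[:,:,::-1])
for d in(36,39,42):
  Rp=lean(d,-1)
  for x,z in((-.09,.24),(-.06,.24),(-.03,.236),(.07,.121)): print(d,x,bot.ik(tcp(W(x,.013,z),Rp),Rp))
E
```

```text
no 0.17
lift 23.49 [ 0.5023 -0.3485  0.1489] [-0.73    1.3295 -0.5577] 0.05730525975327324 [ 1.0318  0.3722 -0.6883  2.2816  1.9498  0.3521  2.7103]
36 -0.09 None
36 -0.06 [-0.8207  0.016   0.5998  2.3533  0.8183  0.2508 -2.6457]
36 -0.03 [-1.0538  0.1035  0.937   2.3162  0.3955  0.165  -2.1926]
36 0.07 [ 0.1098  0.47   -0.3314  2.1478  1.837   0.3024  2.7117]
39 -0.09 None
39 -0.06 None
39 -0.03 None
39 0.07 [ 0.375   0.5524 -0.6945  2.1671  1.9323  0.5175  2.6885]
42 -0.09 None
42 -0.06 None
42 -0.03 None
42 0.07 [ 0.485   0.6235 -0.8624  2.198   2.0323  0.6634  2.6389]
```

```bash
python3 - <<'E'
from h import *
for az in(-.6,-.4,-.25,-.1055,.05,.2,.35):
  Rp=leanaz(39,az,-1)
  for x,z in((-.09,.16),(-.05,.16),(-.05,.2),(.065,.122)): print(az,x,z,bot.ik(tcp(W(x,.013,z),Rp),Rp))
E
```

```text
-0.6 -0.09 0.16 [ 0.315   0.4679 -1.0699  2.3307  1.4353  1.0618  2.3445]
-0.6 -0.05 0.16 [ 0.3146  0.5001 -1.0132  2.2561  1.4588  1.0452  2.4143]
-0.6 -0.05 0.2 [ 0.3012  0.3762 -0.9515  2.2182  1.3299  0.96    2.555 ]
-0.6 0.065 0.122 [ 0.2877  0.6787 -0.89    2.0476  1.5746  1.0413  2.5211]
-0.4 -0.09 0.16 [ 0.4022  0.4015 -1.0519  2.4017  1.581   0.8728  2.4405]
-0.4 -0.05 0.16 [ 0.4109  0.4497 -1.016   2.3248  1.5961  0.8718  2.5127]
-0.4 -0.05 0.2 [ 0.4216  0.3265 -0.9786  2.2833  1.4439  0.7744  2.672 ]
-0.4 0.065 0.122 [ 0.3821  0.654  -0.9137  2.1143  1.7017  0.9     2.6205]
-0.25 -0.09 0.16 [ 0.4677  0.3521 -1.0104  2.4416  1.7221  0.7086  2.4974]
-0.25 -0.05 0.16 [ 0.4782  0.409  -0.9869  2.3626  1.7189  0.7153  2.5786]
-0.25 -0.05 0.2 [ 0.1319  0.197  -0.5249  2.3419  1.5185  0.4647  2.7404]
-0.25 0.065 0.122 [ 0.4411  0.6282 -0.8972  2.1497  1.7974  0.7626  2.6954]
-0.1055 -0.09 0.16 [ 0.5312  0.3142 -0.9556  2.4662  1.9002  0.5459  2.5227]
-0.1055 -0.05 0.16 [ 0.5341  0.3734 -0.9343  2.3856  1.867   0.5515  2.6202]
-0.1055 -0.05 0.2 [ 0.0572  0.1613 -0.34    2.3732  1.
[... 230 characters left out ...]
  0.3797  2.6187]
0.05 -0.05 0.2 [ 0.3094  0.175  -0.5019  2.3673  1.9574  0.1629  2.6974]
0.05 0.065 0.122 [ 0.4447  0.5402 -0.6835  2.1805  2.0906  0.3785  2.7166]
0.2 -0.09 0.16 [ 0.7408  0.3106 -0.9252  2.4604  2.442   0.2604  2.4405]
0.2 -0.05 0.16 [ 0.6788  0.3549 -0.8557  2.3802  2.3406  0.2396  2.5684]
0.2 -0.05 0.2 [-0.0707  0.1442  0.0301  2.3874  4.1542  0.1218  0.6829]
0.2 0.065 0.122 [ 0.5116  0.5455 -0.675   2.1655  2.2599  0.243   2.733 ]
0.35 -0.09 0.16 [ 0.9003  0.3627 -1.0054  2.4272  2.6753  0.1548  2.4344]
0.35 -0.05 0.16 [ 0.8073  0.3947 -0.9106  2.3477  2.5768  0.1255  2.5444]
0.35 -0.05 0.2 None
0.35 0.065 0.122 [ 0.3448  0.4936 -0.3616  2.1512  3.8842  0.1425  1.2303]
```

```bash
cat > st.py <<'E'
from h import *
def st(m):
    s=bot.get_state();print(m,round(s["time_s"],2),Sh(s["eef_pos"]),s["ft_force"],round(s["grip_width"],4),s["q"])
E
python3 - <<'E'
from st import *
R=leanaz(39,-.3,-1)
try: bot.movel(tcp(W(-.09,.013,.16),R),R,feed=.15);st("carry")
except bot.PlanningError as e:
    print(e)
    bot.move_pose(tcp([.47,-.25,.16],R),R);st("via")
    bot.movel(tcp(W(-.09,.013,.16),R),R,feed=.15);st("carry2")
E
```

```text
carry 26.11 [-0.0784  0.0101  0.1453] [-0.7863  0.2116 -0.8402] 0.0575 [ 0.4423  0.3655 -1.0202  2.4302  1.6714  0.7613  2.4799]
```

```bash
python3 - <<'E'
from st import *
R=leanaz(39,-.3,-1)
try: bot.movel(tcp(W(.06,.013,.150),R),R,feed=.1);st("over")
except bot.PlanningError as e: print(e);raise SystemExit
for n in("side","top"):cv2.imwrite(f"pics/{n}7.png",bot.grab_frame(n)[:,:,::-1])
a=cv2.imread("pics/side7.png")[130:270,290:430];b=cv2.imread("pics/top7.png")[110:250,240:380]
cv2.imwrite("pics/z7.png",cv2.resize(np.hstack([a,b]),None,fx=2.8,fy=2.8,interpolation=cv2.INTER_CUBIC))
E
```

```text
over 27.76 [0.0712 0.0109 0.1354] [-0.0743  0.5365 -1.6096] 0.0576 [ 0.3853  0.5411 -0.8376  2.1349  1.6715  0.7264  2.7269]
```

View pics/z7.png

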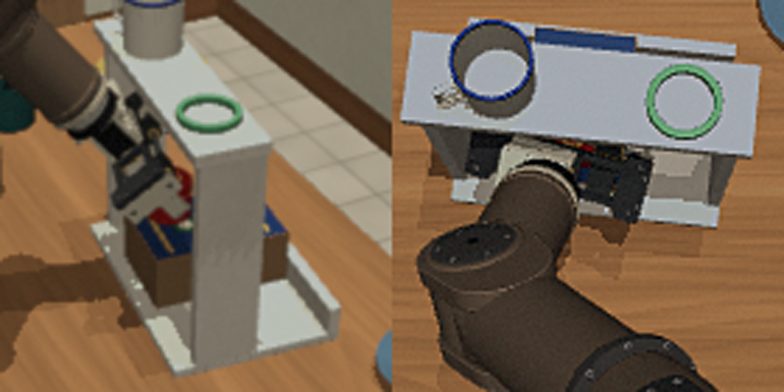

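The box is upright above the carton's front part, clear of the brow and the end panels. Lowering it gently now.

```bash
python3 - <<'E'
from st import *
R=leanaz(39,-.3,-1)
r=bot.movel(tcp(W(.06,.013,.125),R),R,feed=.05,until_force=4);st(r)
if not r: r=bot.movel(tcp(W(.06,.013,.113),R),R,feed=.015,until_force=2.5);st(r)
bot.hold(.2)
bot.set_gripper(.092);st("open")
p=bot.get_state()["eef_pos"]
for d in(.12,.09,.07):
    try: bot.movel(p-d*R[:,2],R,feed=.1);break
    except bot.PlanningError as e: print(d,e)
st("ret")
E
```

```text
False 28.51 [0.0716 0.0109 0.1103] [-0.4239  0.1294 -1.1551] 0.0578 [ 0.3694  0.5913 -0.8252  2.1523  1.7569  0.7522  2.6457]
True 28.95 [0.072  0.0107 0.1066] [-0.7006 -0.2965  4.5019] 0.0576 [ 0.3671  0.5998 -0.8238  2.1552  1.7725  0.7585  2.6315]
open 29.9 [0.0712 0.0105 0.1056] [-0.4831  1.1721  0.5788] 0.0919 [ 0.3672  0.6004 -0.8232  2.1559  1.7713  0.7576  2.6321]
0.12 the arm cannot follow that straight line within its joint ranges
0.09 the arm cannot follow that straight line within its joint ranges
ret 30.75 [0.0282 0.0187 0.1599] [-0.5779  0.3858  0.4703] 0.092 [ 0.3645  0.4322 -0.8404  2.2022  1.5915  0.6954  2.7206]
```

```bash
python3 - <<'E'
from st import *
R=leanaz(39,-.3,-1)
bot.movel(W(-.08,.0187,.16),R,feed=.15);st("clear")
for d in ((.33,-.12,.25),(.40,-.2,.25)):
    try: bot.move_pose(d,leanaz(10,-.3,-1));break
    except bot.PlanningError as e: print(e)
st("away")
for n in("side","top"):cv2.imwrite(f"pics/{n}8.png",bot.grab_frame(n)[:,:,::-1])
a=cv2.imread("pics/side8.png")[100:320,230:430];b=cv2.imread("pics/top8.png")[100:320,190:390]
cv2.imwrite("pics/z8.png",cv2.resize(np.hstack([a,b]),None,fx=2,fy=2,interpolation=cv2.INTER_CUBIC))
d=[cv2.absdiff(cv2.imread("pics/top0.png"),cv2.imread("pics/top8.png"))[110:160,245:370].mean()];print(d)
for c,s in reds("side",cv2.imread("pics/side8.png")[...,::-1]):print(c,s)
E
```

```text
clear 31.62 [-0.0791  0.0188  0.1602] [ 0.7546 -0.2854 -0.8365] 0.0916 [ 0.3585  0.2895 -0.9227  2.4131  1.5976  0.6881  2.5286]
away 34.84 [-0.2503 -0.1342  0.2499] [ 0.6271 -0.3563 -0.4664] 0.092 [ 1.4261 -0.1854 -1.013   2.1846 -0.2263  0.8929 -1.3349]
[np.float64(4.520693333333333)]
[349.9713 206.319 ] [342 197  16  20 279]
[282.468  358.9854] [271 344  23  31 547]
```

View pics/z8.png

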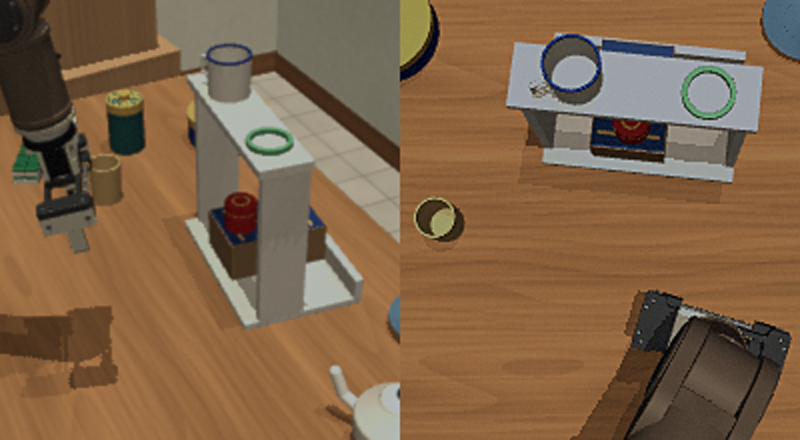

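The box stands upright on the lying carton, and the cup, mug and bangle are where they were.

```bash
python3 -c "
from rig import bot
bot.finish_job();print(bot.get_state()['time_s'])"
```

```text
the job is handed in; nothing more can be done
the job is handed in; nothing more can be done
```

The job is handed in at about 35 s on the robot's clock. I toppled the carton onto its back, pushed it against the stop, then set the left-most red lacquer box on it and let go.

**Last checks:**
- **Carton:** the second push, to 30 N, stopped at the same place as the first. The bottom edge came out square to within about 0.1°, measured before the box went on and only looked at since. Its distance from the shelf front read 15 mm by eye and 24 mm by colour mask, against the expected 20 mm. So "fully home" rests mainly on the repeated hard stop, not on the pictures.
- **Lacquer box:** it touched down with a force change of about 4 to 5 N, at the expected height. In the last pictures it stands upright on the front half of the carton.
- **Everything else:** the dice cup, mug and bangle look unmoved in the last pictures. The second red box is at the same pixels as at the start. The gripper is well clear of everything.

**What went wrong:**
- **Carton pressed from above:** the first slide attempt could not be planned, and my script then moved diagonally. It pressed on the carton's upper face with about 16 N before I backed off, and the carton moved a few millimetres, still aligned.
- **Replanned moves:** lifting the box and the final retreat each needed a shorter move than planned, with no other effect.

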